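Find where the brake drum rubs

TASK

On the bench are two drums on little turning stands, each with an upright crank handle. Take the larger one, the one with the sprung shoe at its rim, turn it slowly by its handle until you feel the drag rise where its high spot rubs on the shoe, and leave it standing there, on the rubbing spot, with the handle let go. Leave the smaller drum and the shoe itself alone.

Things in the scene. Friction and masses are not known exactly. Their poses are not given: they have to be found in the camera images.
- drum: Larger drum, dark steel, 160 mm across, 42 mm thick, turning level on a fixed stand. Origin on the spindle axis at its underside, z up, x towards its handle; top face 42 mm above the origin, 90 mm above the bench. Hub and bolt heads rise 6 mm. Turns freely both ways, no stops, stays where left. Hub drag 1 to 2 N at the handle; on the rubbing spot 6 to 14 N, at once; past it low again.
- drum_knob (a point): Black upright handle of the larger drum: round, 22 mm across, 52 mm tall, spins on its own pin so a grip need not turn with the drum. Its axis is 55 mm from the spindle. Point on its axis 20 mm below its top, 35 mm above the drum's top face: grip here. From the start, the rubbing spot comes up after 50 to 170 degrees of anticlockwise turn (from above) and lasts about 35 degrees.
- shoe: Sprung brass shoe at the rim of the larger drum, 36 mm wide, 28 mm high, 12 mm deep, a grey bracket behind it, both at least 7 mm lower than the drum's top. Origin at the middle of the face towards the drum, 81 mm from the spindle, 1 mm off the round flank; x points away from the drum, z up. The drum's high spot, out of round by 2.5 mm and hard to see, pushes it back 2 mm (10 to 17 N).
- idler_knob (a point): The handle of the other, smaller drum (104 mm across, no shoe, handle 36 mm off its spindle), the same kind of handle; point on its axis 20 mm below its top. To be left as it is.

How it is judged:
By the outcome, as a careful person would: the job done as asked, in the order asked, and still so for the second after the job is handed in, with the robot touching nothing.
It also fails if it takes over 48 s, if anything falls off the work surface, if the arm or the gripper's body presses on something with over 40 N, if the wrist force passes 120 N, or if a joint passes its speed limit or range.

ROBOT

A 7-joint arm with a two-finger parallel gripper is mounted at the origin on the work surface. World frame = base frame: x ahead of the robot, y to its left, z up, the work surface at z = 0. Lengths are in m, angles in rad, forces in N, time in s.
With the tool pointing down it reaches from about 0.4 to 0.85 m from the base axis. Payload 10.4 kg.
Tool frame: the origin (TCP) lies on the centre line of the jaws, within the pads' length; the fingertips stand 11 mm ahead of it and the grasp point (between the pads) lies 8 mm behind it; z points along the fingers, y is the line along which they close (so a half turn about z gives the same grasp; the last joint's range is limited). The gripper opens to 87 mm and grips with 3 to 60 N. Pads are 19 mm wide; open, the fingers measure 117 mm over their backs; the gripper's body (75 mm by 190 mm) begins 51 mm behind the grasp point.
Start: joints at [1.314, 0.332, -0.065, 1.46, 0.022, 1.35, -0.088], TCP at [0.145, -0.608, 0.195] pointing down, gripper open.
Joint ranges: [-2.6, 2.6], [-0.5, 2.12], [-1.47, 1.34], [0.16, 2.42], [-1.27, 4.41], [0.06, 2.06], [-2.6, 2.6]. Speed limits (rad/s): [2.22, 2.22, 2.79, 2.79, 3.14, 3.14, 3.14].

INTERFACE

Orientations are given as a unit quaternion [x, y, z, w].
In Python, from bench import r gives the robot as it stands.
- The arm moves only by the shell command python3 -m pendant 'ROWS' [OPENING] [FORCE]. ROWS is JSON, a list of rows, each a list of 4 numbers: the shift along the tool's x, y, z in m, then the turn about the tool's z in rad. A call has 1 to 8 rows; each row shifts and turns the commanded pose from where the row before left it, along the tool's axes as they then stand; what a row does not reach is not made up. A row lasts 1/12 s, in which the tool goes at most 41.7 mm and 7.16 degrees, less where a joint would pass 70% of its speed; a pose out of reach is approached as far as the arm can. A call with a gripper value outside its range is refused whole. OPENING is the opening, from 0 (shut) to 1 (fully open), set as the call begins (- or left out, the last holds). The fingers move at their own pace and stop on an object; FORCE is the grip in N (left out, the last holds). Time passes only in rows, so rows that do not move let the fingers close. It gives the time, the measured TCP pose, the force, the opening and the grip force at its end, in the units of the state.
- r.read_state(): the state, without advancing time (a new reading comes with each control period).
- r.camera(name): name is "side" or "top" or "wrist"; returns a dict with "img" (480x640x3 uint8, red, green, blue), "camera_matrix" (3x3 intrinsics, pixels), "xyz" and "attitude" of the camera in the world. Camera axes: x right, y down, z forward; pixel columns grow to the right and rows downward; lengths in m; the calibration is good to about 2 mm. A picture is of the moment at which its call begins. There is no depth.
- r.close_job(): hands the job in; it is judged then, once.
Trained networks look in the newest picture that a camera, given by its name, has taken for a name from the list of things; names that differ only in an ending like _2 or _b are one class to them, and where a whole thing is asked for, a point or a joint stands for the part that bears it (a point fixed in the world has none). Each returns a list of dicts, best first, with "score" (0 to 1); they miss things now and then, are a little off and sometimes report something else, mostly with a low value. They report only what shows in the picture. A call takes as long as a camera call.
- r.outline_of(thing, camera): "mask" (480x640 bool, what is visible of it) and "bbox" ([centre column, centre row, width, height] in pixels, round what is visible of it).
The state is a dict: "time": time; "joint_positions": joint angles; "joint_vel": joint speeds; "joint_torque": joint torques, N m; "ee_pos": TCP position; "eef_rot": TCP orientation; "ft_force": force on the tool from outside, world axes, zero at the start; "torque": the same for the moment, N m; "width": finger opening in m; "grip_force": force on a finger pad.
Only numpy, scipy, OpenCV 4.12 (cv2) and the standard library are available. Lean on these libraries where they do the work, as an engineer would, in place of code of your own. Each camera call takes 0.05 s, during which the arm holds its last target. There are 200 camera calls.

## Working session

There is one attempt and no reset: what is moved stays moved. The work goes in short steps, Python scripts to look and compute and a shell command to move; the robot and the scene stay as the last step left them, time stands still between calls to the robot, and variables do not carry over. Pictures are saved under pics/ and viewed, at most 10 in all, crops included, and the job is handed in when it is done.

```bash
mkdir -p pics; cat > h.py <<'E'
import numpy as np, cv2
from scipy.spatial.transform import Rotation as R
from bench import r
def rot(a):
    a=np.array(a,float)
    return a if a.shape==(3,3) else R.from_quat(a).as_matrix()
def ray(c,u,v,z):
    d=rot(c["attitude"])@np.linalg.inv(c["camera_matrix"])@np.array([u,v,1.]); o=np.array(c["xyz"],float)
    return o+d*(z-o[2])/d[2]
def proj(c,p):
    q=rot(c["attitude"]).T@(np.array(p)-c["xyz"]); k=c["camera_matrix"]@q; return k[:2]/k[2]
def st():
    s=r.read_state(); return s
E
python3 - <<'E'
from h import *
for n in ("top","side"):
    c=r.camera(n); cv2.imwrite(f"pics/{n}0.png",c["img"][:,:,::-1])
    print(n,np.round(c["xyz"],3))
    for t in ("drum","drum_knob","shoe","idler_knob"):
        for o in r.outline_of(t,n)[:2]:
            b=o["bbox"]; print(t,round(o["score"],2),np.round(b,1),[np.round(ray(c,b[0],b[1],z),3) for z in (.09,.142)])
s=st();print(s["ee_pos"],s["eef_rot"],s["width"],s["time"],rot(s["eef_rot"]).round(3))
E
```

```text
top [0.494 0.008 0.932]
drum 0.68 [211.9 278.2 109.  100.7] [array([0.564, 0.175, 0.09 ]), array([0.56 , 0.164, 0.142])]
drum 0.38 [212.7 220.2  22.2  16.2] [array([0.656, 0.174, 0.09 ]), array([0.646, 0.164, 0.142])]
drum_knob 0.63 [212.4 278.2 105.4  98.7] [array([0.564, 0.174, 0.09 ]), array([0.56 , 0.164, 0.142])]
shoe 0.49 [213.1 219.9  21.4  18.4] [array([0.657, 0.173, 0.09 ]), array([0.647, 0.163, 0.142])]
idler_knob 0.6 [439.9 260.4  67.1  67.6] [array([ 0.584, -0.183,  0.09 ]), array([ 0.578, -0.171,  0.142])]
side [ 0.39  -0.429  0.683]
drum 0.74 [256.6 177.2 111.5 113.2] [array([0.568, 0.172, 0.09 ]), array([0.553, 0.12 , 0.142])]
drum_knob 0.66 [254.  178.1 111.4 115. ] [array([0.564, 0.172, 0.09 ]), array([0.549, 0.119, 0.142])]
shoe 0.57 [312.9 168.1  25.5  30.4] [array([0.65 , 0.156, 0.09 ]), array([0.627, 0.104, 0.142])]
idler_knob 0.97 [391.1 384.1  88.9 101.1] [array([ 0.585, -0.194,  0.09 ]), array([ 0.568, -0.214,  0.142])]
[ 0.14479981 -0.60800843  0.19466056] [9.93176911e-01 1.16617421e-01 2.03402410e-05 2.95576694e-05] 0.08721505349425247 0.5 [[ 0.973  0.232  0.   ]
 [ 0.232 -0.973 -0.   ]
 [ 0.     0.    -1.   ]]
```

```bash
python3 - <<'E'
import cv2,numpy as np
a=cv2.imread("pics/top0.png")[190:340,130:310]; b=cv2.imread("pics/side0.png")[90:260,170:350]
a=cv2.resize(a,(400,333),interpolation=cv2.INTER_CUBIC);b=cv2.resize(b,(400,378),interpolation=cv2.INTER_CUBIC)
o=np.zeros((378,800,3),np.uint8);o[:333,:400]=a;o[:,400:]=b;cv2.imwrite("pics/c1.png",o)
E
```

```text
(no output)
```

View pics/c1.png

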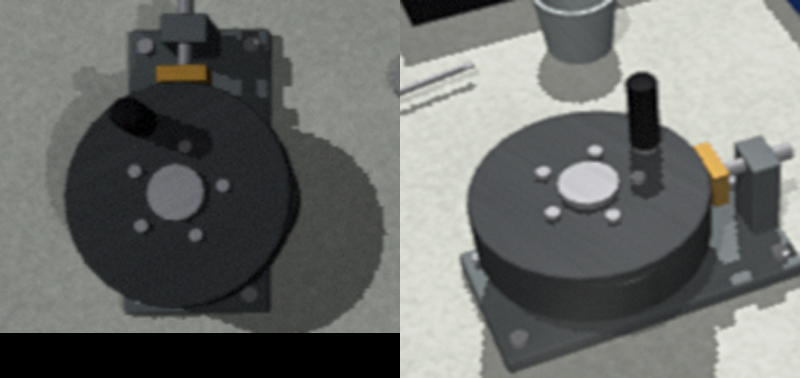

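View pics/top0.png

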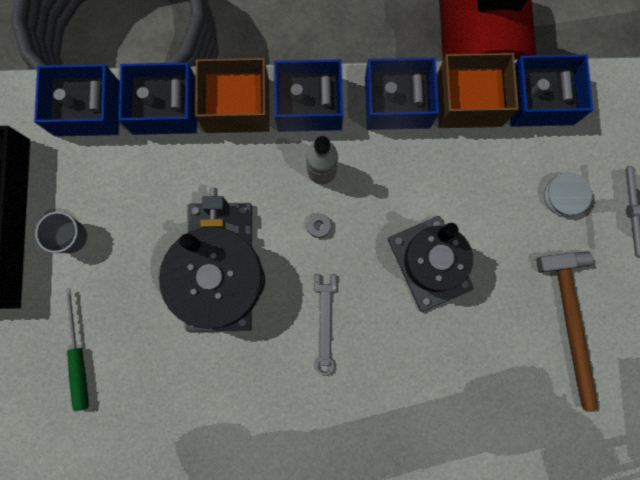

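```bash
python3 - <<'E'
from h import *
for n,hub,kn,sh in (("top",(208.8,276.4),(185,238.8),(212.5,222)),("side",(254.6,172.8),(278.9,126),(311,169))):
    c=r.camera(n)
    h=ray(c,*hub,.096);k=ray(c,*kn,.142);s=ray(c,*sh,.08)
    d=k-h;print(n,h.round(4),k.round(4),s.round(4),np.hypot(*d[:2]),np.degrees(np.arctan2(d[1],d[0])),np.hypot(*(s-h)[:2]))
E
python3 -m pendant '[[0.02,0.0,-0.02,0.117],[0.0,0.0,0,0.117],[0.035,-0.02,0,0],[0.035,-0.02,0,0],[0.035,-0.02,0,0],[0.035,-0.02,0,0],[0.035,-0.02,0,0],[0.035,-0.02,0,0]]' 1 20
```

```text
top [0.5669 0.1783 0.096 ] [0.6194 0.2044 0.142 ] [0.6555 0.1761 0.08  ] 0.058652594045597486 26.406803322048457 0.08860245709227783
side [0.5672 0.176  0.096 ] [0.6196 0.205  0.142 ] [0.6511 0.1649 0.08  ] 0.059848731218691366 28.999036529729228 0.08462395374229739
time: 1.27
ee_pos: [0.3757, -0.4823, 0.2149]
eef_rot: [1.0, -0.0, 0.0, 0.0]
ft_force: [0.7, -1.0, 0.4]
width: 0.0868
grip_force: 0.0
```

```bash
python3 -m pendant '[[0.014,-0.038,0,0],[0.014,-0.038,0,0],[0.014,-0.038,0,0],[0.014,-0.038,0,0],[0.014,-0.038,0,0],[0.014,-0.038,0,0],[0.014,-0.038,0,0],[0.014,-0.038,0,0]]'
python3 -m pendant '[[0.014,-0.038,0,0],[0.014,-0.038,0,0],[0.014,-0.038,0,0],[0.014,-0.038,0,0],[0.014,-0.038,0,0],[0.014,-0.038,0,0],[0.014,-0.038,0,0],[0.01,-0.038,0,0]]'
python3 -m pendant '[[0.014,-0.038,0,0],[0.0,-0.03,0,0],[0,0,0,0],[0,0,0,0]]'
```

```text
time: 1.93
ee_pos: [0.4867, -0.1776, 0.215]
eef_rot: [1.0, -0.0, 0.0, 0.0]
ft_force: [0.8, -0.0, -0.7]
width: 0.0873
grip_force: 0.0
time: 2.6
ee_pos: [0.5952, 0.1262, 0.2147]
eef_rot: [1.0, -0.001, 0.0, 0.0]
ft_force: [0.4, -0.2, -0.0]
width: 0.0871
grip_force: 0.0
time: 2.93
ee_pos: [0.6077, 0.1951, 0.2143]
eef_rot: [1.0, 0.002, -0.0, -0.0]
ft_force: [-0.6, -1.7, -0.4]
width: 0.0872
grip_force: 0.0
```

```bash
python3 - <<'E'
from h import *
c=r.camera("wrist");cv2.imwrite("pics/w1.png",c["img"][:,:,::-1]);print(c["xyz"],proj(c,[.618,.2035,.142]))
E
```

```text
[0.68940533 0.19538988 0.40360691] [310.92834748 234.73384118]
```

View pics/w1.png

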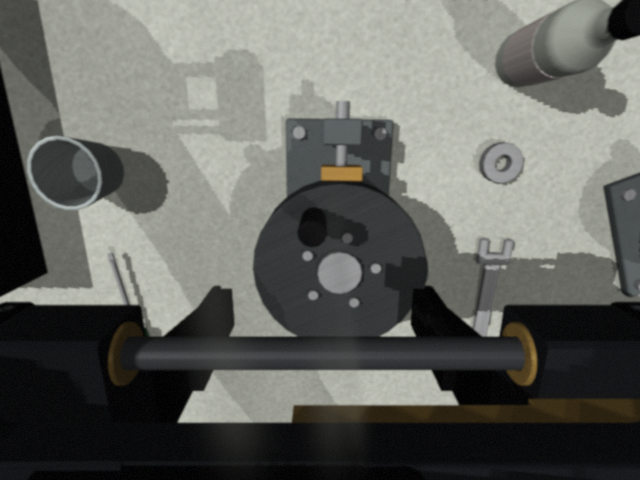

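The knob shows at about (312,232), where it was predicted (311,235), so the estimate holds. I'll descend and grip.

```bash
python3 -m pendant '[[0.01,-0.0085,0,0],[0,0,0.025,0],[0,0,0.025,0],[0,0,0.025,0],[0,0,0.023,0],[0,0,0,0],[0,0,0,0]]'
python3 -m pendant '[[0,0,0,0],[0,0,0,0],[0,0,0,0],[0,0,0,0],[0,0,0,0],[0,0,0,0],[0,0,0,0],[0,0,0,0]]' 0 25
python3 -m pendant '[[0,0,0,0],[0,0,0,0],[0,0,0,0],[0,0,0,0]]'
```

```text
time: 3.57
ee_pos: [0.6183, 0.1989, 0.1163]
eef_rot: [1.0, -0.001, -0.001, 0.001]
ft_force: [0.8, 0.5, 1.0]
width: 0.0876
grip_force: 0.0
time: 4.23
ee_pos: [0.6184, 0.201, 0.1166]
eef_rot: [1.0, -0.0, -0.0, 0.0]
ft_force: [-0.3, 0.2, -0.1]
width: 0.0417
grip_force: 0.0
time: 4.57
ee_pos: [0.6186, 0.2014, 0.1175]
eef_rot: [1.0, 0.0, 0.0, -0.0]
ft_force: [-1.9, -1.6, 10.8]
width: 0.015
grip_force: 4.9
```

```bash
python3 - <<'E'
from h import *
s=st();print(s["ee_pos"],s["width"],s["grip_force"],s["ft_force"])
o=[]
c=r.camera("wrist");a=c["img"][120:360,200:440];c=r.camera("side");b=c["img"][70:250,180:360]
print(proj(c,[.6186,.2014,.117]))
o=np.hstack([cv2.resize(a,(400,400)),cv2.resize(b,(400,400))]);cv2.imwrite("pics/g1.png",o[:,:,::-1])
E
```

```text
[0.61861593 0.20135024 0.11746494] 0.014958729129363604 4.896153062582016 [-1.93656598 -1.5588381  10.7878649 ]
[280.13877086 141.17214638]
```

View pics/g1.png

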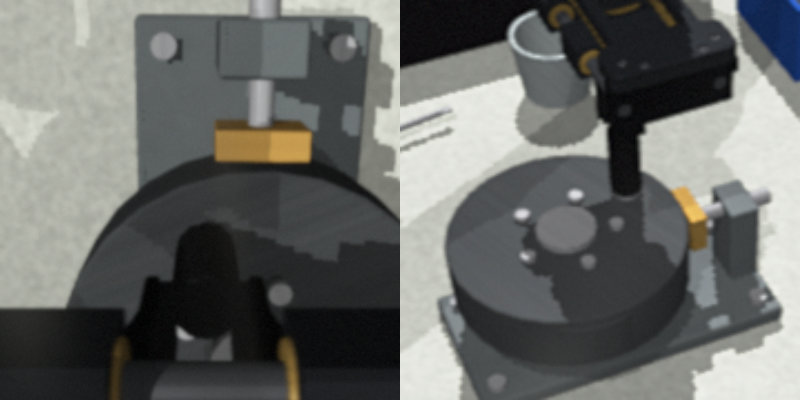

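```bash
python3 - <<'E'
from h import *
c=r.camera("wrist")
f=lambda p:((proj(c,p)-[200,120])*400/240).round(0)
print(c["xyz"],"hub",f([.568,.177,.096]))
for x in (.619,.627,.635): print(x,"top",f([x,.2014,.142]),"base",f([x,.2014,.09]),"basefront",f([x+.011,.2014,.09]),"topfront",f([x+.011,.2014,.142]))
for y in (.179,.224): print("finger tip front",f([.628,y,.106]),"higher",f([.628,y,.15]))
s=st();print(s["ee_pos"],s["torque"])
E
python3 -m pendant '[[0,0,0,0],[0,0,0,0]]' 1
```

```text
[0.70018814 0.20122406 0.30713789] hub [265. 375.]
0.619 top [203. 310.] base [203. 248.] basefront [203. 221.] topfront [203. 276.]
0.627 top [203. 285.] base [203. 228.] basefront [203. 200.] topfront [203. 250.]
0.635 top [203. 260.] base [203. 208.] basefront [203. 179.] topfront [203. 224.]
finger tip front [267. 240.] higher [283. 293.]
finger tip front [138. 240.] higher [122. 293.]
[0.61902811 0.20115449 0.11763259] [0.00931409 0.05552386 0.04276028]
time: 4.88
ee_pos: [0.6191, 0.2013, 0.1176]
eef_rot: [1.0, -0.0, 0.001, -0.0]
ft_force: [0.5, -0.3, 5.7]
width: 0.0117
grip_force: 2.6
```

```bash
python3 -m pendant '[[0,0,0,0],[0,0,0,0],[0,0,0,0],[0,0,0,0]]' 1
python3 - <<'E'
from h import *
c=r.camera("wrist");a=c["img"][120:360,200:440];c=r.camera("side");b=c["img"][70:250,180:360]
o=np.hstack([cv2.resize(a,(400,400)),cv2.resize(b,(400,400))])
o=np.clip(o.astype(float)*2.2+15,0,255).astype(np.uint8)
cv2.imwrite("pics/g2.png",o[:,:,::-1]);s=st();print(s["width"],s["grip_force"],s["ft_force"])
E
```

```text
time: 5.22
ee_pos: [0.6182, 0.2007, 0.1162]
eef_rot: [1.0, -0.0, -0.0, 0.0]
ft_force: [0.4, -1.0, -0.3]
width: 0.0365
grip_force: 0.0
0.04452317582532001 0.0 [ 0.16653066 -0.05245919  0.53923151]
```

View pics/g2.png

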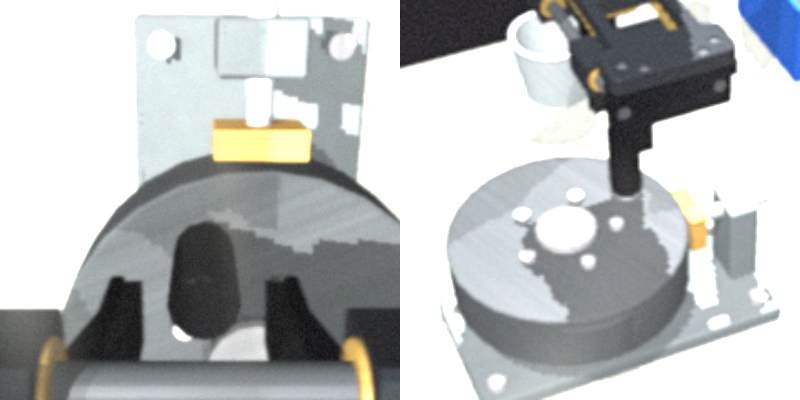

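The squeeze closed to 12–15 mm, and the finger tips show at row 280 with the knob top centred near (204,307). The pads are about 15 mm behind the knob axis, so I'll shift forward and grip again.

```bash
python3 -m pendant '[[0.0,0,0,0],[0.008,0,0,0],[0.007,0,0,0],[0,0,0,0],[0,0,0,0]]' 0.6
python3 -m pendant '[[0,0,0,0],[0,0,0,0],[0,0,0,0],[0,0,0,0],[0,0,0,0],[0,0,0,0],[0,0,0,0],[0,0,0,0]]' 0 25
python3 -m pendant '[[0,0,0,0],[0,0,0,0]]'
```

```text
time: 5.73
ee_pos: [0.6339, 0.2009, 0.1163]
eef_rot: [1.0, -0.0, -0.0, -0.0]
ft_force: [0.0, -0.4, 0.4]
width: 0.0524
grip_force: 0.0
time: 6.4
ee_pos: [0.634, 0.2012, 0.1176]
eef_rot: [1.0, -0.0, 0.001, -0.0]
ft_force: [-0.1, -0.8, 4.8]
width: 0.0071
grip_force: 1.9
time: 6.57
ee_pos: [0.634, 0.2013, 0.1176]
eef_rot: [1.0, -0.0, 0.001, -0.0]
ft_force: [-0.8, 0.1, 5.6]
width: 0.0014
grip_force: 2.8
```

```bash

python3 - <<'E'
from h import *
c=r.camera("wrist");a=c["img"][120:360,200:440];c=r.camera("top");b=c["img"][190:340,130:280];
o=np.hstack([cv2.resize(a,(400,400)),cv2.resize(b,(400,400))])
o=np.clip(255*(o/255.)**.5,0,255).astype(np.uint8)
cv2.imwrite("pics/g3.png",o[:,:,::-1]);s=st();print(s["width"],s["grip_force"],s["ft_force"])
E
```

```text
0.0005550861627316737 2.834845502511598 [1.20671383 0.3408512  5.08457473]
```

View pics/g3.png

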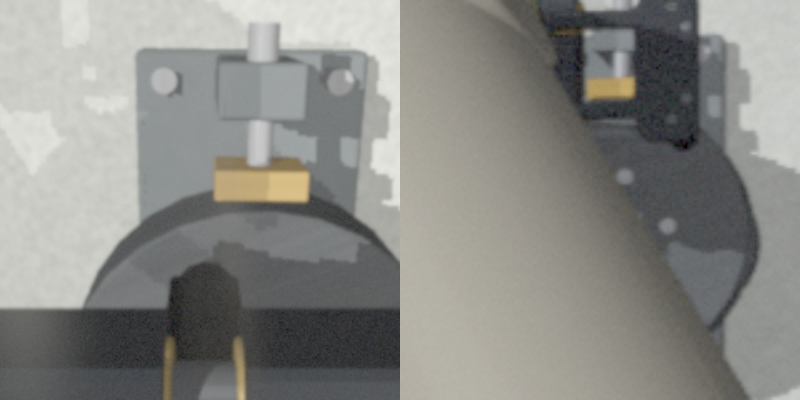

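```bash
python3 - <<'E'
from h import *
c=r.camera("wrist");s=st();e=np.array(s["ee_pos"])
f=c["camera_matrix"][0,0];d=f/2064;A=rot(c["attitude"])
p=A@(np.linalg.inv(c["camera_matrix"])@[322,288,1.])*d+c["xyz"]-e
print(f,d,"tip front rel TCP",p.round(4)); print(A.round(3),np.array(c["xyz"])-e)
for dx in (-.0095,0,.0095):
  print([proj(c,e+[dx,.0436,dz]).round(0) for dz in (-.011,.0,.02,.04)])
o=r.outline_of("drum_knob","wrist")
for q in o[:2]: print(q["score"],q["bbox"])
E
python3 -m pendant '[[0,0,0,0],[0,0,0,0],[0,0,0,0],[0,0,0,0],[0,0,0,0],[0,0,0,0],[0,0,0,0]]' 1
```

```text
366.06820363571944 0.17735862579249972 tip front rel TCP [0.0102 0.0001 0.0257]
[[-0.001 -0.957 -0.29 ]
 [-1.     0.001  0.   ]
 [ 0.     0.29  -0.957]] [ 8.11985864e-02 -1.56863230e-05  1.89527750e-01]
[array([249., 294.]), array([245., 302.]), array([238., 319.]), array([228., 340.])]
[array([248., 279.]), array([244., 287.]), array([236., 302.]), array([226., 321.])]
[array([247., 264.]), array([243., 271.]), array([235., 285.]), array([225., 302.])]
0.92 [358.8, 319.6, 217.1, 174.0]
time: 7.35
ee_pos: [0.6332, 0.2006, 0.1161]
eef_rot: [1.0, -0.0, -0.0, 0.0]
ft_force: [0.1, -0.5, 0.1]
width: 0.039
grip_force: 0.0
```

Two cues agree that the real fingertips are about 37 mm higher than stated. In the image they sit about 26 mm above the TCP, and closing met an upward push at knob-top height. I'll re-centre and go lower in guarded steps.

```bash
python3 -m pendant '[[-0.008,0,0,0],[-0.007,0,0,0],[0,0,0,0],[0,0,0,0],[0,0,0,0],[0,0,0,0],[0,0,0,0],[0,0,0,0]]' 1
python3 -m pendant '[[0,0,0.003,0],[0,0,0.003,0],[0,0,0.003,0],[0,0,0.003,0],[0,0,0,0]]'
```

```text
time: 8.02
ee_pos: [0.6186, 0.201, 0.1166]
eef_rot: [1.0, -0.0, 0.0, 0.0]
ft_force: [0.5, -0.5, 0.6]
width: 0.0856
grip_force: 0.0
time: 8.43
ee_pos: [0.618, 0.2008, 0.1036]
eef_rot: [1.0, -0.0, -0.001, 0.0]
ft_force: [-0.3, 0.1, -0.0]
width: 0.0868
grip_force: 0.0
```

```bash
python3 -m pendant '[[0,0,0.002,0],[0,0,0.002,0],[0,0,0.002,0],[0,0,0,0]]'
python3 -m pendant '[[0,0,0.002,0],[0,0,0.002,0],[0,0,0.002,0],[0,0,0,0]]'
python3 - <<'E'
from h import *
c=r.camera("side");b=c["img"][70:250,180:360];c=r.camera("wrist");a=c["img"][120:360,200:440]
o=np.hstack([cv2.resize(a,(400,400)),cv2.resize(b,(400,400))])
o=np.clip(255*(o/255.)**.45,0,255).astype(np.uint8)
cv2.imwrite("pics/g4.png",o[:,:,::-1]);s=st();print(s["ee_pos"],s["ft_force"])
E
```

```text
time: 8.77
ee_pos: [0.6182, 0.2009, 0.0981]
eef_rot: [1.0, -0.0, -0.0, 0.0]
ft_force: [-0.0, -0.3, -0.1]
width: 0.087
grip_force: 0.0
time: 9.1
ee_pos: [0.6182, 0.2009, 0.0921]
eef_rot: [1.0, -0.0, -0.0, 0.0]
ft_force: [0.5, 0.1, -0.3]
width: 0.0871
grip_force: 0.0
[0.61837414 0.20102681 0.09255467] [ 0.3023436  -0.3033784   0.58634607]
```

View pics/g4.png

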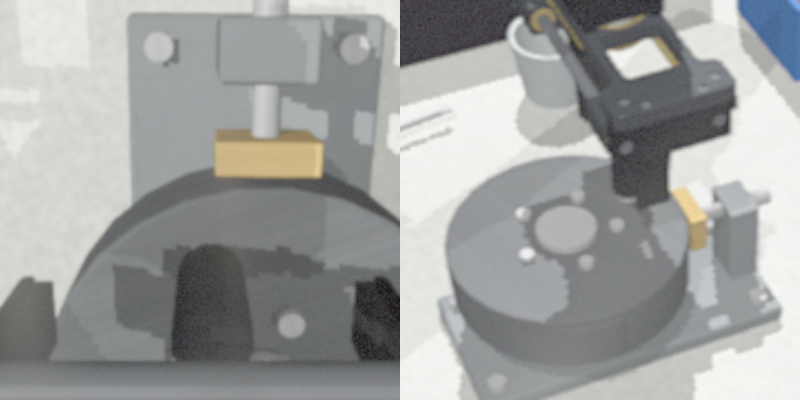

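No contact, though the nominal tips would already be inside the drum, so the offset is confirmed. The tips show at row ~280 and the knob stands between the fingers at column ~212. I'll go 11 mm lower and close.

```bash
python3 -m pendant '[[0,0,0.003,0],[0,0,0.003,0],[0,0,0.003,0],[0,0,0.002,0],[0,0,0,0]]'
python3 -m pendant '[[0,0,0,0],[0,0,0,0],[0,0,0,0],[0,0,0,0],[0,0,0,0],[0,0,0,0],[0,0,0,0],[0,0,0,0]]' 0 25
python3 -m pendant '[[0,0,0,0],[0,0,0,0],[0,0,0,0],[0,0,0,0],[0,0,0,0],[0,0,0,0]]'
```

```text
time: 9.62
ee_pos: [0.6181, 0.2009, 0.0809]
eef_rot: [1.0, -0.0, -0.0, 0.0]
ft_force: [-0.4, -0.7, 0.4]
width: 0.0873
grip_force: 0.0
time: 10.28
ee_pos: [0.6184, 0.201, 0.0816]
eef_rot: [1.0, -0.0, 0.0, 0.0]
ft_force: [-0.7, -0.1, -0.0]
width: 0.0418
grip_force: 0.0
time: 10.78
ee_pos: [0.6184, 0.2008, 0.0816]
eef_rot: [1.0, -0.0, -0.0, 0.0]
ft_force: [-0.6, -0.8, -0.4]
width: 0.021
grip_force: 25.0
```

```bash
python3 - <<'E'
import numpy as np
for a in range(25,205,10):
    m=np.radians(a+5);L=2*.055*np.sin(np.radians(5))/4
    print(a,"->",a+10,"row x4: dx %.4f dy(tool) %.4f"%(-L*np.sin(m),-L*np.cos(m)))
E
python3 -m pendant '[[-0.0012,-0.0021,0,0],[-0.0012,-0.0021,0,0],[-0.0012,-0.0021,0,0],[-0.0012,-0.0021,0,0]]'
python3 -m pendant '[[-0.0015,-0.0018,0,0],[-0.0015,-0.0018,0,0],[-0.0015,-0.0018,0,0],[-0.0015,-0.0018,0,0]]'
```

```text
25 -> 35 row x4: dx -0.0012 dy(tool) -0.0021
35 -> 45 row x4: dx -0.0015 dy(tool) -0.0018
45 -> 55 row x4: dx -0.0018 dy(tool) -0.0015
55 -> 65 row x4: dx -0.0021 dy(tool) -0.0012
65 -> 75 row x4: dx -0.0023 dy(tool) -0.0008
75 -> 85 row x4: dx -0.0024 dy(tool) -0.0004
85 -> 95 row x4: dx -0.0024 dy(tool) -0.0000
95 -> 105 row x4: dx -0.0024 dy(tool) 0.0004
105 -> 115 row x4: dx -0.0023 dy(tool) 0.0008
115 -> 125 row x4: dx -0.0021 dy(tool) 0.0012
125 -> 135 row x4: dx -0.0018 dy(tool) 0.0015
135 -> 145 row x4: dx -0.0015 dy(tool) 0.0018
145 -> 155 row x4: dx -0.0012 dy(tool) 0.0021
155 -> 165 row x4: dx -0.0008 dy(tool) 0.0023
165 -> 175 row x4: dx -0.0004 dy(tool) 0.0024
175 -> 185 row x4: dx -0.0000 dy(tool) 0.0024
185 -> 195 row x4: dx 0.0004 dy(tool) 0.0024
195 -> 205 row x4: dx 0.0008 dy(tool) 0.0023
time: 11.12
ee_pos: [0.6136, 0.21, 0.0816]
eef_rot: [1.0, 0.0, 0.0, -0.0]
ft_force: [2.4, 0.1, -1.2]
width: 0.0211
grip_force: 25.0
time: 11.45
ee_pos: [0.6077, 0.2175, 0.0816]
eef_rot: [1.0, 0.0, 0.0, -0.0]
ft_force: [3.2, 2.0, -3.9]
width: 0.0213
grip_force: 25.0
```

```bash
python3 -m pendant '[[-0.0016,-0.0016,0,0],[-0.0017,-0.0016,0,0],[-0.0018,-0.0015,0,0],[-0.0018,-0.0015,0,0]]'
python3 -m pendant '[[-0.0021,-0.0012,0,0],[-0.0021,-0.0012,0,0],[-0.0021,-0.0012,0,0],[-0.0021,-0.0012,0,0]]'
python3 -m pendant '[[-0.0023,-0.0008,0,0],[-0.0023,-0.0008,0,0],[-0.0023,-0.0008,0,0],[-0.0023,-0.0008,0,0]]'
```

```text
time: 11.78
ee_pos: [0.6006, 0.2239, 0.0816]
eef_rot: [1.0, 0.0, 0.0, -0.001]
ft_force: [4.9, 3.5, -4.4]
width: 0.0214
grip_force: 25.0
time: 12.12
ee_pos: [0.592, 0.2293, 0.0816]
eef_rot: [1.0, 0.0, 0.0, -0.001]
ft_force: [3.1, 4.2, -4.1]
width: 0.0214
grip_force: 25.0
time: 12.45
ee_pos: [0.5825, 0.233, 0.0816]
eef_rot: [1.0, 0.001, 0.0, -0.001]
ft_force: [3.5, 5.6, -4.0]
width: 0.0213
grip_force: 25.0
```

```bash
python3 -m pendant '[[-0.0024,-0.0007,0,0],[-0.0024,-0.0007,0,0],[-0.0024,-0.0007,0,0],[-0.0024,-0.0007,0,0]]'
python3 -m pendant '[[-0.0024,-0.0001,0,0],[-0.0024,-0.0001,0,0],[-0.0024,-0.0001,0,0],[-0.0024,0,0,0]]'
```

```text
time: 12.78
ee_pos: [0.5728, 0.2348, 0.0816]
eef_rot: [1.0, 0.0, -0.0, -0.0]
ft_force: [1.2, 3.5, -2.6]
width: 0.0212
grip_force: 25.0
time: 13.12
ee_pos: [0.5632, 0.2349, 0.0816]
eef_rot: [1.0, 0.0, -0.0, -0.0]
ft_force: [0.7, 4.5, -2.7]
width: 0.0213
grip_force: 25.0
```

```bash
python3 -m pendant '[[-0.0024,0.0003,0,0],[-0.0024,0.0003,0,0],[-0.0024,0.0004,0,0],[-0.0024,0.0004,0,0]]'
python3 -m pendant '[[-0.0023,0.0008,0,0],[-0.0023,0.0008,0,0],[-0.0023,0.0008,0,0],[-0.0023,0.0008,0,0]]'
```

```text
time: 13.45
ee_pos: [0.5551, 0.2336, 0.0817]
eef_rot: [1.0, 0.0, 0.001, -0.001]
ft_force: [10.5, 8.2, -9.3]
width: 0.021
grip_force: 25.0
time: 13.78
ee_pos: [0.5463, 0.2308, 0.0817]
eef_rot: [1.0, 0.0, 0.002, -0.001]
ft_force: [10.8, 9.1, -11.0]
width: 0.0212
grip_force: 25.0
```

The drag jumped from about 1 N to about 12 N between 95° and 103°, and it still holds at 113°. That is roughly 10–18° into the 35° spot, so I'll stop, let go and lift away.

```bash
python3 -m pendant '[[0,0,0,0],[0,0,0,0],[0,0,0,0],[0,0,0,0]]'
python3 -m pendant '[[0,0,0,0],[0,0,0,0],[0,0,0,0],[0,0,0,0],[0,0,0,0],[0,0,0,0],[0,0,0,0],[0,0,0,0]]' 0.8
python3 -m pendant '[[0,0,0,0],[0,0,0,0],[0,0,-0.01,0],[0,0,-0.02,0],[0,0,-0.03,0],[0,0,-0.04,0],[0,0,-0.04,0],[0,0,0,0]]'
python3 -m pendant '[[0,0.04,0,0],[0,0.04,0,0],[0,0.04,0,0],[0,0.04,0,0],[0,0.04,0,0],[0,0.04,0,0],[0,0.04,0,0],[0,0,0,0]]'
python3 - <<'E'
from h import *
c=r.camera("top");a=c["img"][190:340,130:280];c2=r.camera("side");b=c2["img"][90:260,170:350]
o=np.hstack([cv2.resize(a,(400,400)),cv2.resize(b,(400,400))])
cv2.imwrite("pics/e1.png",np.clip(255*(o/255.)**.6,0,255).astype(np.uint8)[:,:,::-1])
p=proj(c,[.5463,.2308,.142]);print(p,(p-[130,190])*400/150)
E
```

```text
time: 14.12
ee_pos: [0.5458, 0.2306, 0.0817]
eef_rot: [1.0, 0.0, 0.001, -0.001]
ft_force: [6.5, 7.6, -8.1]
width: 0.0215
grip_force: 25.0
time: 14.78
ee_pos: [0.5451, 0.2293, 0.0817]
eef_rot: [1.0, -0.0, 0.0, 0.0]
ft_force: [0.6, 0.6, 0.6]
width: 0.0653
grip_force: 0.0
time: 15.45
ee_pos: [0.5478, 0.2314, 0.2308]
eef_rot: [1.0, 0.0, 0.005, -0.002]
ft_force: [1.3, 1.1, 0.2]
width: 0.0696
grip_force: 0.0
time: 16.12
ee_pos: [0.5446, -0.0605, 0.2219]
eef_rot: [1.0, -0.006, -0.0, 0.002]
ft_force: [0.3, -1.3, -0.3]
width: 0.0701
grip_force: 0.0
[166.23813547 288.76291579] [ 96.63502793 263.36777544]
```

View pics/e1.png

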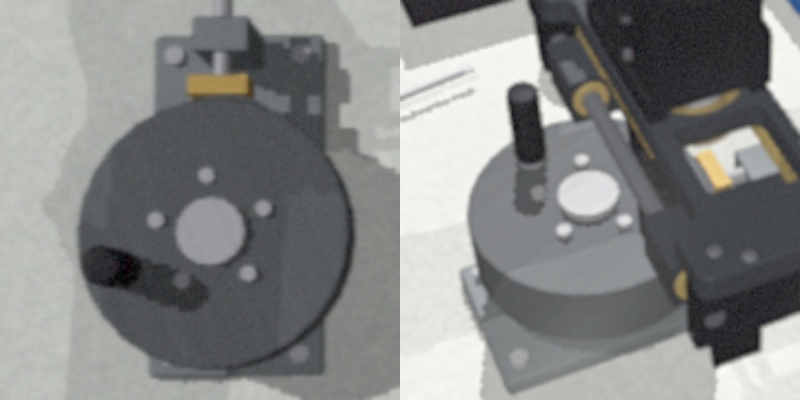

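The handle top shows at about (97,263) in the top crop, right at the predicted (97,263). The drum has stayed on the rubbing spot, and the arm is clear and touching nothing.

```bash
python3 -m pendant '[[0,0,0,0],[0,0,0,0],[0,0,0,0],[0,0,0,0]]'; python3 -c "
from bench import r
print(r.close_job())"
```

```text
time: 16.55
ee_pos: [0.5452, -0.0495, 0.2218]
eef_rot: [1.0, 0.001, 0.0, -0.0]
ft_force: [0.1, -0.4, 0.1]
width: 0.0693
grip_force: 0.0
the job is handed in; nothing more can be done
None
```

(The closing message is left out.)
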